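# Seat a tree-ring specimen and hold the reflector at the pointer

### The job

Put the dark wood specimen block, ring face up, fully home in the rectangular pocket of the imaging stand, flat and square, and let go of it while the reflector is still down. Then swing up the hinged white reflector (the blue bar is its handle) until it lines up with the red pointer on the quadrant scale, and finish while still holding it there with the gripper, steady, because it drops when let go. Do not shift the red pointer, and leave the other things on the bench where they are.

Things in the scene. Friction and masses are not known exactly. Their poses are not given: they have to be found in the camera images.
- specimen: The specimen: loose sawn block of dark brown wood, 70 (its x) x 44 (its y) x 42 mm high (z up), about 0.11 kg, top face pale with dark growth-ring arcs. Origin: centre of its underside. It starts ring face up on the bench.
- stand: Imaging stand, fixed to the bench. Origin at bench level under the pocket centre. Dark base slab 12 mm thick (x -100..100, y -150..65 mm) with a silvery pocket plate on it (x -65..65, y -55..55 mm, top 45 mm above the bench). At its -y side two aluminium posts at x = +-86 mm carry the reflector; a yellow quadrant scale at x = 95 mm, radius 115 mm about the hinge line, rises to 190 mm.
- pocket (a point): Centre of the pocket's black floor, 31 mm above the bench. Pocket opening 74 mm (stand's x) x 48 mm (stand's y), 14 mm deep, edge chamfered 2 mm. Axes as the stand's. A specimen fully home has its underside here (28 mm stand out above the plate); half a turn makes no difference.
- hinge (a point): Mid-point of the reflector's hinge line, fixed to the stand at y = -100 mm, 75 mm above the bench; axes as the stand's, the hinge line runs along x. The reflector's white panel is 150 mm along the hinge, 5 mm thick, and reaches from 20 to 115 mm from the hinge line.
- bar (a point): Mid-point of the reflector's blue round grip bar, 12 mm thick, 124 mm long, parallel to the hinge line, 175 mm from it; it can turn within a grip. Two 8 mm rods at x = +-62 mm join it to the white panel, leaving an open gap of 54 mm between panel edge and bar. Axes turn with the reflector (its -y points from hinge to bar).
- reflector (a joint): Angle of the reflector above level, rad. 0 = level on its stop, out to the stand's -y side (bar 75 mm above the bench, at stand's y = -275 mm); grows as the bar swings up and over towards the pocket, up to 1.45. Weighs about 0.35 kg; free hinge: it falls back to 0 when let go.
- pointer (a joint): Angle of the red pointer above level, rad, in the same sense and about the same line as the reflector: the reflector is at the mark when both joint values are equal. Set between 0.55 and 1.0; stiff, not to be moved.
- pointer_tip (a point): Tip of the red pointer, 126 mm from the hinge line, at the stand's x = 102 mm, in front of the scale. Axes turn with the pointer (its -y points from hinge to tip).
- pale_block: Bystander: small pale wood block with rings, 50 x 30 x 30 mm. Origin: centre of underside.
- core_mount: Bystander: long pale stick 22 x 260 x 18 mm (long along its y) with a round core on it. Origin: centre of underside.
- tape_roll: Bystander: green tape roll lying flat, 90 mm across, 24 mm high. Origin: centre of underside.
- wash_bottle: Bystander: white bottle with red cap, 60 mm across, 150 mm high. Origin: centre of underside.
- jar: Bystander: amber jar, 64 mm across, 80 mm high. Origin: centre of underside.
- brush: Bystander: brush lying flat, 170 mm long along its x. Origin near its middle, underside.
- dish: Bystander: flat glass dish, 90 mm across, 18 mm high. Origin: centre of underside.
Not all that is in view belongs to the job. What is shaped like the specimen but green, purple or yellow is not meant.

How it is judged (in metres and radians):
On the way, in this order (a step that is already met when the one before it is completed fails the run):
1. the specimen is home in the pocket, flat and square, and let go, with the reflector still down (distance between specimen and pocket below 0.005 m and z of specimen in the frame of pocket below 0.0025 m and angle between the x axis of specimen and the x axis of pocket, either way round below 0.1 rad and angle between specimen's own z axis and vertical below 0.06 rad and contact force between the fingers and specimen below 0.1 N and value of joint reflector below 0.1 rad), for 0.2 s.
2. the reflector is at the pointer, held by the fingers (angle between the y axis of bar and the y axis of pointer_tip, either way round below 0.07 rad and contact force between the fingers and reflector above 0.5 N), for 0.2 s.
At the end, for the whole second after the job is handed in: The gripper's fingers hold the reflector, still, within 0.07 rad (4 degrees) of the red pointer; the specimen lies in the pocket, within 5 mm of the pocket's centre, under 2.5 mm above its floor, ring face up and level within 0.06 rad, square within 0.1 rad, touched by neither robot nor reflector (all of step 2 and velocity of joint reflector between -0.05 and 0.05 rad/s and contact force between specimen and reflector below 0.1 N and contact force between each of the arm, the fingers and specimen below 0.1 N and distance between specimen and pocket below 0.005 m and z of specimen in the frame of pocket below 0.0025 m and angle between the x axis of specimen and the x axis of pocket, either way round below 0.1 rad and angle between specimen's own z axis and vertical below 0.06 rad); the arm keeps its last pose, push and grip.
It fails at once if the red pointer is shifted (distance of pointer_tip from where it was at the start of the episode above 0.006 m).
It fails at once if another thing on the bench is shifted by more than 30 mm (distance of any of pale_block, core_mount, tape_roll, wash_bottle, jar, brush, dish from where it was at the start of the episode above 0.03 m).
It also fails if it takes over 48 s, if anything falls off the work surface, if the arm or the gripper's body presses on something with over 40 N, if the wrist force passes 120 N, or if a joint passes its speed limit or range.

### The arm

A 6-joint arm with a two-finger parallel gripper is mounted at the origin on the work surface. World frame = base frame: x ahead of the robot, y to its left, z up, the work surface at z = 0. Lengths are in mm, angles in rad, forces in N, time in s.
With the tool pointing down it reaches from about 350 to 975 mm from the base axis. Payload 7.1 kg.
Tool frame: the origin (TCP) lies at the very end of the fingers, on their centre line; the grasp point (between the pads) lies 19 mm behind it; x points along the fingers, y is the direction in which the jaws open and shut, and the axes are right-handed (so a half turn about x gives the same grasp; the last joint's range is limited). The gripper opens to 88 mm and grips with 3 to 60 N. Pads are 20 mm wide; open, the fingers measure 115 mm over their backs; the gripper's body (75 mm by 178 mm) begins 61 mm behind the grasp point.
Start: joints at [1.1, 0.423, 1.63, -0, 1.089, -0.019], TCP at [272.833, 562.287, 222.675] pointing down, gripper open.
Joint ranges: [-3, 3], [-0.9, 2.11], [0.09, 2.58], [-1.31, 4.45], [0.11, 2.69], [-2.54, 2.54]. Speed limits (rad/s): [2.39, 2.39, 3.01, 3.14, 3.14, 3.14].

### API

Orientations are given as a rotation vector (axis times angle).
In Python, from workcell import ctrl gives the robot as it stands. The module is installed in compiled form; this text tells all that it offers.
- The arm moves only by the tool carry_out, never from a script. Its argument "commands" is a list of rows, each a list of 6 numbers: the shift along the tool's x, y, z in m, then the turn, a rotation vector about the tool's x, y, z in degrees. In form: [[tx, ty, tz, rx, ry, rz], ...]. A call has 1 to 8 rows; each row shifts and turns the pose as measured when the row begins, along the tool's axes as they then stand; what a row does not reach is not made up. A row lasts 1/8 s, in which the tool goes at most 62.5 mm and 10.7 degrees, less where a joint would pass 70% of its speed; a pose out of reach is approached as far as the arm can. A call with a gripper value outside its range is refused whole. "grip" is the closure, from 0 (fully open) to 1 (shut), set as the call begins (left out, the last holds). The fingers move at their own pace and stop on an object; the grip force is fixed at half the most. Time passes only in rows, so rows that do not move let the fingers close. It gives the time, the measured TCP pose, the force and the opening at its end, in the units of the state.
- ctrl.get_obs(): the state, without advancing time (a new reading comes with each control period).
- ctrl.get_image(name): name is "scene" or "top" or "wrist"; returns a dict with "pixels" (480x640x3 uint8, blue, green, red), "intrinsics" (3x3 intrinsics, pixels), "dist_coeffs" ([k1, k2, p1, p2, k3] as OpenCV has them; the pictures are not rectified), "rvec" (rotation vector, rad) and "tvec" (3), from world to camera coordinates, as OpenCV has them. Camera axes: x right, y down, z forward; pixel columns grow to the right and rows downward; lengths in mm; the calibration is good to about 2 mm. A picture is of the moment at which its call begins. There is no depth.
- ctrl.close_job(): hands the job in, once; it reports no verdict.
The state is a dict: "t": time; "qpos": joint angles; "qvel": joint speeds; "joint_torque": joint torques, N m; "ee_pos": TCP position; "orientation": TCP orientation; "ft_force": force on the tool from outside, world axes, zero at the start; "moment": the same for the moment, N m; "width": finger opening in mm.
Only numpy, scipy, OpenCV 4.12 (cv2) and the standard library are available. Lean on these libraries where they do the work, as an engineer would, in place of code of your own. Each camera call takes 0.05 s, during which the arm holds its last target. There are 200 camera calls.

## Working session

There is one attempt and no reset: what is moved stays moved. The work goes in short steps, Python scripts to look and compute and a tool call to move; the robot and the scene stay as the last step left them, time stands still between calls to the robot, and variables do not carry over. Pictures are saved under pics/ and viewed, about 8 in all and at most 12, crops included, and the job is handed in when it is done.

Besides the shell and the picture viewer there is one more tool, called after "Call:" as name(argument=value, ...) on one line, values as JSON. carry_out: Moves the arm, as the interface text tells. Its arguments: {"type":"object","properties":{"commands":{"type":"array"},"grip":{"type":"number"}},"required":["commands"]}

```bash
mkdir -p pics; ls; python3 - <<'E'
from workcell import ctrl
import cv2,pickle
print(ctrl.get_obs())
for n in("scene","top"):
    d=ctrl.get_image(n); cv2.imwrite(f"pics/{n}0.png",d["pixels"]); pickle.dump(d,open(f"{n}0.pkl","wb"))
    print(n,d["intrinsics"],d["dist_coeffs"],d["rvec"],d["tvec"])
E
```

```text
pics
{'t': 0.0, 'qpos': array([ 1.10000842e+00,  4.23816520e-01,  1.63070209e+00, -2.17361259e-05,
        1.08857764e+00, -1.89851140e-02]), 'qvel': array([ 6.33218619e-04,  9.18845595e-04, -1.22632177e-05,  2.01885510e-03,
        8.16204695e-04,  1.79945056e-03]), 'joint_torque': array([-1.81349558e-03, -5.44598687e+01, -2.73674262e+01,  6.42594974e-02,
        2.29084067e-02, -1.98706016e-04]), 'ee_pos': array([272.58834864, 561.80382343, 221.91212477]), 'orientation': array([ 0.35314942,  1.54195237, -0.35546434]), 'ft_force': array([ 0.00484273, -0.41358514,  0.16891074]), 'moment': array([-0.06418443, -0.01488881, -0.04535682]), 'width': 88.19173558249415}
scene [[564.71777555   0.         311.82656565]
 [  0.         564.71777555 244.07227409]
 [  0.           0.           1.        ]] [-0.0841951  0.         0.         0.         0.       ] [ 1.93364515  1.39973979 -0.64958239] [ -99.65986025 -289.59409831 1782.46582109]
top [[548.40201071   0.         320.03669378]
 [  0.         548.40201071 237.58315545]
 [  0.           0.           1.        ]] [0.05359141 0.         0.         0.         0.        ] [ 2.16122358 -2.20701928  0.1015938 ] [ -54.74304094  559.81027247 1268.90606691]
```

View pics/top0.png

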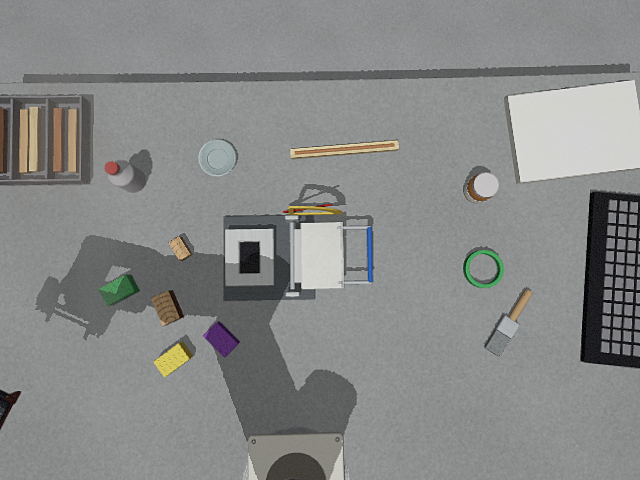

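View pics/scene0.png

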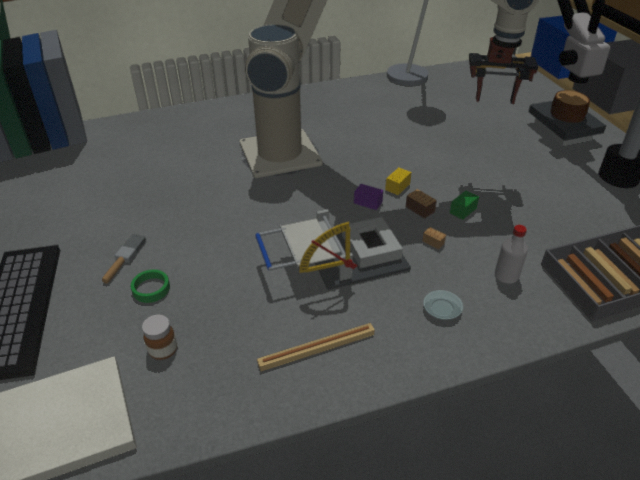

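The top view shows the stand's pocket at (249,257), with the reflector out to the right and the bar at x≈370. The scale is at the upper edge, and the specimen is at (167,308), rotated. I'll crop closer to get accurate pixel positions.

```bash
cat > h.py <<'E'
import numpy as np,cv2,pickle
from scipy.spatial.transform import Rotation as R
def ld(n): return pickle.load(open(n+".pkl","rb"))
def proj(d,P): return cv2.projectPoints(np.atleast_2d(P).astype(float),d["rvec"],d["tvec"],d["intrinsics"],d["dist_coeffs"])[0][:,0]
def back(d,uv,z):
    uv=np.atleast_2d(uv).astype(float)
    n=cv2.undistortPoints(uv[:,None],d["intrinsics"],d["dist_coeffs"])[:,0]
    M=cv2.Rodrigues(np.array(d["rvec"]))[0]; c=-M.T@np.ravel(d["tvec"])
    r=np.c_[n,np.ones(len(n))]@M
    return c+r*((z-c[2])/r[:,2])[:,None]
E
python3 - <<'E'
from h import *
t=ld("top0")["pixels"];s=ld("scene0")["pixels"]
a=cv2.resize(t[200:340,140:380],None,fx=3.2,fy=3.2,interpolation=cv2.INTER_CUBIC)
cv2.imwrite("pics/topc.png",a)
b=cv2.resize(s[175:305,245:445],None,fx=4,fy=4,interpolation=cv2.INTER_CUBIC)
cv2.imwrite("pics/scenec.png",b)
d=ld("top0")
# specimen & pocket & bar coarse
hsv=cv2.cvtColor(t,cv2.COLOR_BGR2HSV)
for nm,m,z in(("bar",cv2.inRange(hsv,(100,150,60),(125,255,255)),75),("black",cv2.inRange(t,(0,0,0),(28,28,28)),31)):
    m[:,:]=m*1; m[:200]=0;m[340:]=0;m[:,:140]=0;m[:,380:]=0
    n,l,st,c=cv2.connectedComponentsWithStats(m)
    for i in range(1,n):
        if st[i,4]>50:
            r=cv2.minAreaRect(np.argwhere(l==i)[:,::-1].astype(np.float32)); bx=cv2.boxPoints(r); print(nm,st[i],r,back(d,bx,z).round(1).tolist())
E
```

```text
bar [367 227   6  55 233] ((369.44940185546875, 254.02691650390625), (54.05915451049805, 4.434440612792969), 88.53119659423828) [[576.0, -171.8, 75.0], [576.1, -181.8, 75.0], [454.0, -181.4, 75.0], [453.9, -171.4, 75.0]]
black [240 251  19  22 238] ((249.0, 261.5), (21.0, 18.0), 90.0) [[530.4, 120.9, 31.0], [529.5, 79.0, 31.0], [480.6, 79.6, 31.0], [481.5, 121.3, 31.0]]
```

View pics/topc.png

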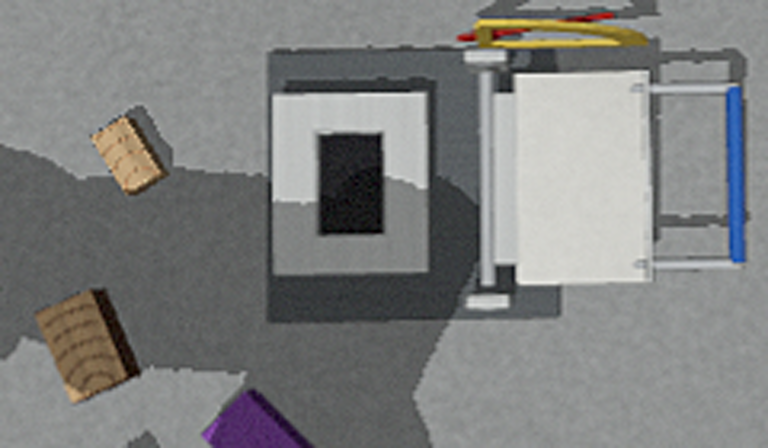

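View pics/scenec.png

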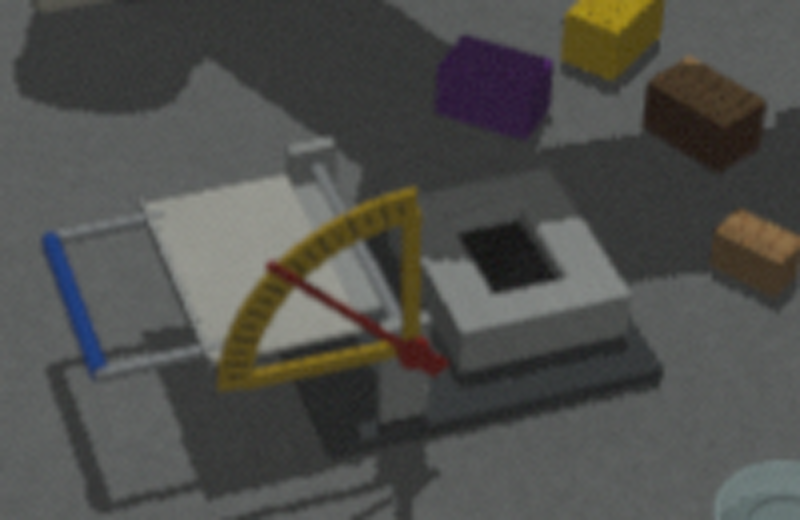

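```bash
cat > fit.py <<'E'
from h import *
from scipy.optimize import least_squares
T=ld("top0");S=ld("scene0")
ct=lambda a:(np.array(a,float)+.5)/3.2-.5+[140,200]
cs=lambda a:(np.array(a,float)+.5)/4-.5+[245,175]
def pose(x): c,s=np.cos(x[2]),np.sin(x[2]); return lambda P:np.array(P,float)@np.array([[c,s,0],[-s,c,0],[0,0,1]])+[x[0],x[1],0]
tp=[[65,55,45],[65,-55,45],[-65,-55,45],[-65,55,45],[100,65,12],[-100,65,12],[-100,-150,12],[62,-275,75],[-62,-275,75]]
tu=ct([[273,93],[427,94],[429,272],[272,274],[268,49],[268,321],[560,317],[735,89],[738,260]])
sp=[[65,55,45],[-65,-55,45],[65,-55,45]][:1]+[[62,-275,75],[-62,-275,75]]
su=cs([[629,293],[98,366],[51,241]])
def run(pt,ut,ps,us,x0,nm):
    f=lambda x:np.r_[(proj(T,pose(x)(pt))-ut).ravel(),(proj(S,pose(x)(ps))-us).ravel()]
    r=least_squares(f,x0); print(nm,r.x.round(3),r.fun.reshape(-1,2).round(1).tolist()); return r.x
st=run(tp,tu,sp,su,[505,100,0],"stand")
q=[[35,22,42],[35,-22,42],[-35,-22,42],[-35,22,42]]
qu=ct([[36,314],[93,290],[131,378],[75,402]])
b=back(T,qu,42); print(b.round(1))
v=b[0]-b[3]
sq=run(q,qu,[[-35,-22,42],[35,22,42]][:0] or [[35,22,42]],cs([[718,131]]),[*b.mean(0)[:2],np.arctan2(v[1],v[0])],"spec")
tip=cs([[272,266]])
g=lambda a:proj(S,pose(st)([[102,-100-126*np.cos(a),75+126*np.sin(a)]]))[0]
aa=np.linspace(.3,1.2,181); e=[np.linalg.norm(g(a)-tip[0]) for a in aa]; print("pointer",aa[np.argmin(e)],min(e))
for a in(.55,.7,.85,1.):print(a,g(a)*4-np.array([245,175])*4)
print("hub",(proj(S,pose(st)([[102,-100,75]]))-[245,175])*4)
gt=lambda a:(proj(T,pose(st)([[102,-100-126*np.cos(a),75+126*np.sin(a)]]))[0]-[140,200])*3.2
for a in(.55,.7,.85,1.):print(a,gt(a))
print("hubtop",(proj(T,pose(st)([[102,-100,75]]))-[140,200])*3.2)
E
python3 fit.py
```

```text
stand [ 5.16224e+02  9.73220e+01 -1.00000e-02] [[0.6, 0.0], [0.2, -0.8], [-0.2, -0.1], [0.8, -0.1], [0.3, 0.5], [-0.0, 0.2], [0.4, 0.3], [0.1, -0.3], [0.2, 1.2], [1.2, -0.1], [0.9, 1.4], [0.3, -1.0]]
[[427.1 322.6  42. ]
 [443.2 282.5  42. ]
 [380.2 255.4  42. ]
 [364.4 294.7  42. ]]
spec [4.03315e+02 2.83599e+02 3.29000e-01] [[3.1, -1.1], [3.7, -0.3], [1.7, 1.2], [0.7, 0.5], [10.6, -7.6]]
pointer 0.8099999999999998 1.3282504814468081
0.55 [231.32205294 303.87566539]
0.7 [250.24129919 278.46973534]
0.85 [273.31849133 254.47886311]
1.0 [299.99312637 232.57269664]
hub [[414.64705142 349.77828534]]
0.55 [642.27071693  19.05665259]
0.7 [626.72127769  15.99968993]
0.85 [607.37760399  13.29304649]
1.0 [584.64558672  11.02398339]
hubtop [[486.5209228  33.6012862]]
```

```bash
cat >> h.py <<'E'
def tgtR(jaw): # tool x down, y = jaw dir at world yaw 'jaw'
    y=np.array([np.cos(jaw),np.sin(jaw),0]); x=np.array([0,0,-1.]); return np.c_[x,y,np.cross(x,y)]
def plan(p,Rt,n,obs=None):
    if obs is None:
        from workcell import ctrl; obs=ctrl.get_obs()
    p0=np.array(obs["ee_pos"]);R0=R.from_rotvec(obs["orientation"]);w=(R0.inv()*R.from_matrix(Rt)).as_rotvec()
    P=p0;out=[]
    for k in range(n):
        Rk=R0*R.from_rotvec(w*k/n); s=Rk.inv().apply((np.array(p)-p0)/n)/1000
        out.append([*s.round(4).tolist(),*np.degrees(w/n).round(2).tolist()])
    for o in out: print(o)
E
python3 - <<'E'
from h import *
from workcell import ctrl
T=ld("top0");S=ld("scene0")
o=ctrl.get_obs(); print(R.from_rotvec(o["orientation"]).as_matrix().round(3))
for P in [[427.1,322.6,42],[443.2,282.5,42],[380.2,255.4,42]]: print((proj(S,P)-[245,175])*4)
print("green",back(T,[[100,291],[118,275],[137,285],[139,290],[117,304]],42).round(0).tolist())
for j in(.4+np.pi/2,.4-np.pi/2):
    plan([404,289,190],tgtR(j),8)
E
```

```text
[[-0.001  0.437  0.9  ]
 [-0.001  0.9   -0.437]
 [-1.    -0.001 -0.   ]]
[[766.42717423  95.36137283]]
[[723.67631713 120.77795596]]
[[646.44785937  75.2712681 ]]
green [[445.0, 437.0, 42.0], [481.0, 397.0, 42.0], [457.0, 354.0, 42.0], [445.0, 350.0, 42.0], [415.0, 398.0, 42.0]]
[0.004, -0.0235, 0.0297, -6.1, -0.0, 0.01]
[0.004, -0.0265, 0.027, -6.1, -0.0, 0.01]
[0.004, -0.0292, 0.024, -6.1, -0.0, 0.01]
[0.004, -0.0316, 0.0208, -6.1, -0.0, 0.01]
[0.004, -0.0337, 0.0173, -6.1, -0.0, 0.01]
[0.004, -0.0353, 0.0136, -6.1, -0.0, 0.01]
[0.004, -0.0366, 0.0098, -6.1, -0.0, 0.01]
[0.004, -0.0374, 0.0059, -6.1, -0.0, 0.01]
[0.004, -0.0235, 0.0297, 16.4, 0.01, 0.01]
[0.004, -0.0142, 0.0351, 16.4, 0.01, 0.01]
[0.004, -0.0037, 0.0377, 16.4, 0.01, 0.01]
[0.004, 0.0071, 0.0372, 16.4, 0.01, 0.01]
[0.004, 0.0173, 0.0337, 16.4, 0.01, 0.01]
[0.004, 0.0261, 0.0274, 16.4, 0.01, 0.01]
[0.004, 0.0328, 0.0189, 16.4, 0.01, 0.01]
[0.004, 0.0368, 0.0089, 16.4, 0.01, 0.01]
```

Call:
carry_out(commands=[[0.004,-0.0235,0.0297,-6.1,0,0],[0.004,-0.0265,0.027,-6.1,0,0],[0.004,-0.0292,0.024,-6.1,0,0],[0.004,-0.0316,0.0208,-6.1,0,0],[0.004,-0.0337,0.0173,-6.1,0,0],[0.004,-0.0353,0.0136,-6.1,0,0],[0.004,-0.0366,0.0098,-6.1,0,0],[0.004,-0.0374,0.0059,-6.1,0,0]], grip=0)

```text
t: 1.1
ee_pos: [409.0, 283.7, 187.1]
orientation: [-0.342, 1.547, 0.337]
ft_force: [-0.2, -0.4, -0.1]
width: 87.7
```

```bash
python3 - <<'E'
from h import *
from workcell import ctrl
d=ctrl.get_image("wrist"); pickle.dump(d,open("w1.pkl","wb")); cv2.imwrite("pics/w1.png",d["pixels"])
o=ctrl.get_obs();print(o["ee_pos"],o["orientation"],o["qvel"].round(2))
c=0.4;x=np.array([np.cos(c),np.sin(c),0]);y=np.array([-np.sin(c),np.cos(c),0])
for a,b in((35,22),(35,-22),(-35,-22),(-35,22)): print(a,b,proj(d,np.array([404,289,42])+a*x+b*y).round(0))
E
```

```text
[409.78513362 280.51902836 186.47159962] [-0.34646813  1.54797179  0.33888555] [ 0.06  0.01 -0.01  0.02  0.02  0.28]
35 22 [[347. 260.]]
35 -22 [[296. 258.]]
-35 -22 [[298. 177.]]
-35 22 [[352. 179.]]
```

View pics/w1.png

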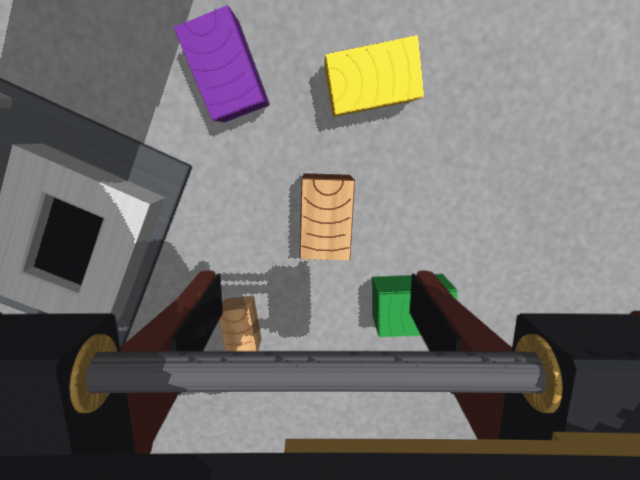

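The wrist view shows the specimen's top-face corners at about (302,180), (354,181), (350,260) and (301,258). The pocket's outline is at the left. I'll use subpixel colour segmentation to refine both.

```bash
python3 - <<'E'
from h import *
from workcell import ctrl
d=ld("w1");im=d["pixels"];hsv=cv2.cvtColor(im,cv2.COLOR_BGR2HSV)
sub=np.zeros(im.shape[:2],np.uint8);sub[150:275,280:370]=1
m=cv2.inRange(hsv,(5,60,110),(25,255,255))*sub
m=cv2.morphologyEx(m,cv2.MORPH_CLOSE,np.ones((7,7)))
c=max(cv2.findContours(m,0,1)[0],key=cv2.contourArea)
b=cv2.boxPoints(cv2.minAreaRect(c));W=back(d,b,42)
print("spec",b.round(1).tolist(),W.round(1).tolist(),W.mean(0).round(1))
e=[np.linalg.norm(W[i]-W[i-1]) for i in range(4)];i=int(np.argmax(e));v=W[i]-W[i-1];print(np.round(e,1),(np.arctan2(v[1],v[0])%np.pi).round(3))
# pocket floor/opening, dark area
m=cv2.inRange(cv2.cvtColor(im,cv2.COLOR_BGR2GRAY),0,22);m[:150]=0;m[310:]=0;m[:,140:]=0
c=max(cv2.findContours(m,0,1)[0],key=cv2.contourArea)
bb=cv2.boxPoints(cv2.minAreaRect(c));W=back(d,bb,31);print("floor",bb.round(0).tolist(),W.round(1).tolist(),W.mean(0).round(1))
W=back(d,[[163,197]],45);print("platecorner",W);W=back(d,[[191,166]],12);print("slab",W)
st=[516.224,97.322,-.01];R2=np.array([[np.cos(-.01),-np.sin(-.01)],[np.sin(-.01),np.cos(-.01)]])
f=lambda x,y,z:proj(d,[*(R2@[x,y]+st[:2]),z]).round(0)[0]
print("pred slab",f(-100,65,12),"plate",f(-65,55,45),"open",[f(x,y,45) for x,y in((37,24),(37,-24),(-37,-24),(-37,24))],"floor",[f(x,y,31) for x,y in((37,24),(37,-24),(-37,-24),(-37,24))])
E
```

```text
spec [[298.79998779296875, 258.5], [301.6000061035156, 177.6999969482422], [354.29998779296875, 179.60000610351562], [351.5, 260.29998779296875]] [[443.8, 284.6, 42.0], [379.6, 258.3, 42.0], [362.9, 297.9, 42.0], [426.1, 326.6, 42.0]] [403.1 291.8  42. ]
[45.5 69.4 43.  69.5] 0.426
floor [[32.0, 267.0], [54.0, 199.0], [103.0, 215.0], [80.0, 283.0]] [[554.0, 73.8, 31.0], [485.7, 75.9, 31.0], [482.2, 116.7, 31.0], [551.4, 116.5, 31.0]] [518.3  95.7  31. ]
platecorner [[441.17381621 162.23487587  45.        ]]
slab [[415.00880963 165.68563471  12.        ]]
pred slab [188. 167.] plate [148. 204.] open [array([ 75., 293.]), array([ 19., 271.]), array([ 42., 193.]), array([101., 218.])] floor [array([ 85., 287.]), array([ 31., 266.]), array([ 54., 191.]), array([110., 215.])]
```

```bash
python3 - <<'E'
from h import *
plan([403.4,291,70],tgtR(.415+np.pi/2),5)
E
```

```text
[0.0233, 0.0025, -0.0001, 0.25, -0.06, 0.04]
[0.0233, 0.0025, -0.0002, 0.25, -0.06, 0.04]
[0.0233, 0.0025, -0.0002, 0.25, -0.06, 0.04]
[0.0233, 0.0025, -0.0003, 0.25, -0.06, 0.04]
[0.0233, 0.0025, -0.0003, 0.25, -0.06, 0.04]
```

Call:
carry_out(commands=[[0.0233,0.0025,0,0.25,0,0],[0.0233,0.0025,0,0.25,0,0],[0.0233,0.0025,0,0.25,0,0],[0.0233,0.0025,0,0.25,0,0],[0.0233,0.0025,0,0.25,0,0],[0,0,0,0,0,0]])

```text
t: 1.9
ee_pos: [404.5, 290.1, 66.3]
orientation: [-0.324, 1.552, 0.316]
ft_force: [0.1, -0.0, 0.7]
width: 87.8
```

```bash
python3 - <<'E'
from h import *
from workcell import ctrl
o=ctrl.get_obs();print(o["ee_pos"],R.from_rotvec(o["orientation"]).as_matrix().round(3))
plan([403.4,291,18.5],tgtR(.415+np.pi/2),3)
E
```

```text
[404.48595069 290.12635951  66.28255905] [[-0.004 -0.397  0.918]
 [-0.006  0.918  0.397]
 [-1.    -0.004 -0.006]]
[0.0159, 0.0005, -0.0001, -0.13, -0.12, 0.08]
[0.0159, 0.0005, -0.0002, -0.13, -0.12, 0.08]
[0.0159, 0.0004, -0.0002, -0.13, -0.12, 0.08]
```

Call:
carry_out(commands=[[0.016,0.0005,0,0,-0.1,0.1],[0.016,0.0005,0,0,-0.1,0.1],[0.0145,0.0,0,0,-0.1,0.1],[0,0,0,0,0,0]])

```text
t: 2.4
ee_pos: [404.8, 291.5, 18.0]
orientation: [-0.318, 1.546, 0.322]
ft_force: [0.5, 0.1, -0.5]
width: 88.1
```

Call:
carry_out(commands=[[0,0,0,0,0,0],[0,0,0,0,0,0],[0,0,0,0,0,0],[0,0,0,0,0,0],[0,0,0,0,0,0],[0,0,0,0,0,0]], grip=1)

```text
t: 3.15
ee_pos: [405.6, 291.9, 19.2]
orientation: [-0.317, 1.544, 0.322]
ft_force: [0.1, -0.5, -1.5]
width: 43.5
```

Call:
carry_out(commands=[[-0.03,0,0,0,0,0],[-0.03,0,0,0,0,0],[-0.03,0,0,0,0,0],[0,0,0,0,0,0]])

```text
t: 3.65
ee_pos: [404.5, 291.0, 110.6]
orientation: [-0.318, 1.546, 0.321]
ft_force: [0.0, -0.4, -1.3]
width: 43.7
```

```bash
python3 - <<'E'
from h import *
plan([516.4,97,110],tgtR(-.01+np.pi/2),8)
E
```

```text
[0.0, -0.0278, 0.0032, 2.99, 0.0, -0.01]
[0.0, -0.0276, 0.0047, 2.99, 0.0, -0.01]
[0.0, -0.0273, 0.0061, 2.99, 0.0, -0.01]
[0.0, -0.027, 0.0075, 2.99, 0.0, -0.01]
[0.0, -0.0265, 0.0089, 2.99, 0.0, -0.01]
[0.0001, -0.026, 0.0103, 2.99, 0.0, -0.01]
[0.0001, -0.0255, 0.0116, 2.99, 0.0, -0.01]
[0.0001, -0.0248, 0.0129, 2.99, 0.0, -0.01]
```

Call:
carry_out(commands=[[0,-0.0278,0.0032,2.99,0,0],[0,-0.0276,0.0047,2.99,0,0],[0,-0.0273,0.0061,2.99,0,0],[0,-0.027,0.0075,2.99,0,0],[0,-0.0265,0.0089,2.99,0,0],[0,-0.026,0.0103,2.99,0,0],[0,-0.0255,0.0116,2.99,0,0],[0,-0.0248,0.0129,2.99,0,0]])

```text
t: 4.65
ee_pos: [512.3, 90.3, 100.2]
orientation: [0.014, 1.583, -0.017]
ft_force: [0.1, -0.4, -0.5]
width: 43.4
```

Call:
carry_out(commands=[[0,0,0,0,0,0],[0,0,0,0,0,0]])

```text
t: 4.9
ee_pos: [511.2, 89.2, 97.9]
orientation: [0.015, 1.586, -0.018]
ft_force: [0.2, 0.3, -0.4]
width: 43.9
```

```bash
python3 - <<'E'
from h import *
from workcell import ctrl
d=ctrl.get_image("wrist"); pickle.dump(d,open("w2.pkl","wb")); cv2.imwrite("pics/w2.png",d["pixels"])
o=ctrl.get_obs();pickle.dump(o,open("o2.pkl","wb"));print(o["ee_pos"],R.from_rotvec(o["orientation"]).as_matrix().round(3))
M=R.from_rotvec(o["orientation"]).as_matrix();p=o["ee_pos"]
for a in(35,-35):
  for b in(22,-22): print("spec top",a,b,proj(d,p+M@[-22.8,b,a]).round(0))
c,s=np.cos(-.01),np.sin(-.01)
for z,k in((45,(37,24)),(45,(65,55))):
  print(k,[proj(d,[516.224+c*x-s*y,97.322+s*x+c*y,z]).round(0)[0].tolist() for x,y in((k[0],k[1]),(k[0],-k[1]),(-k[0],-k[1]),(-k[0],k[1]))])
E
```

```text
[511.22401293  89.35058613  98.01423875] [[-0.015  0.021  1.   ]
 [-0.002  1.    -0.021]
 [-1.    -0.002 -0.015]]
spec top 35 22 [[365. 390.]]
spec top 35 -22 [[264. 390.]]
spec top -35 22 [[372. 234.]]
spec top -35 -22 [[258. 234.]]
(37, 24) [[366.0, 321.0], [290.0, 322.0], [287.0, 206.0], [369.0, 206.0]]
(65, 55) [[413.0, 360.0], [244.0, 362.0], [231.0, 158.0], [426.0, 156.0]]
```

View pics/w2.png

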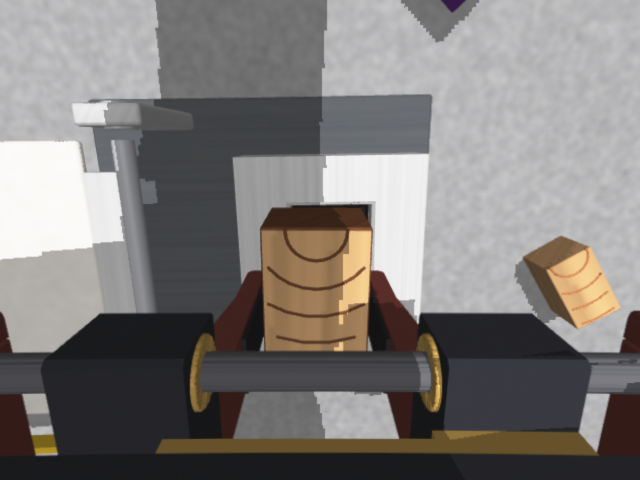

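The specimen is held level and straight, with its front top edge at v≈228, u 261..371. The model puts it about 2 mm further along −x in the grip. The plate corners at (234,157) and (428,155) put the stand about 1.5 mm further in +y than my fit. Next I'll move over the pocket and check again.

```bash
python3 - <<'E'
from h import *
plan([517.7,98.5,88],tgtR(-.01+np.pi/2),2)
E
```

```text
[0.0049, 0.0047, 0.0032, -0.31, -0.44, 0.06]
[0.005, 0.0046, 0.0032, -0.31, -0.44, 0.06]
```

Call:
carry_out(commands=[[0.0049,0.0047,0.0032,-0.3,-0.45,0.05],[0.005,0.0047,0.0032,-0.3,-0.45,0.05],[0,0,0,0,0,0],[0,0,0,0,0,0]])

```text
t: 5.45
ee_pos: [516.9, 101.4, 86.9]
orientation: [0.004, 1.57, -0.005]
ft_force: [0.1, -0.4, -0.7]
width: 43.7
```

```bash
cat > look.py <<'E'
import sys
from h import *
from workcell import ctrl
n=sys.argv[1]
d=ctrl.get_image("wrist"); pickle.dump(d,open(n+".pkl","wb"))
cv2.imwrite(f"pics/{n}.png",cv2.resize(d["pixels"][140:360,200:460],None,fx=3,fy=2.7,interpolation=cv2.INTER_CUBIC))
o=ctrl.get_obs();M=R.from_rotvec(o["orientation"]).as_matrix();p=o["ee_pos"];print(p,M.round(3))
q=lambda P:((proj(d,P)[0]-[200,140])*[3,2.7]).round(0).tolist()
for h in(-22.8,19.2): print("spec",h,[q(p+M@[h,b,-35-2.2]) for b in(22,-22)])
c,s=np.cos(-.01),np.sin(-.01)
for k in((39,26,45),(65,55,45),(65,55,12)):
  print(k,[q([516.224+c*x-s*y,97.322+s*x+c*y,k[2]]) for x,y in((-k[0],-k[1]),(-k[0],k[1]))])
E
python3 look.py w3
```

```text
[516.91376984 101.31065327  86.88659395] [[ 0.001  0.006  1.   ]
 [-0.     1.    -0.006]
 [-1.    -0.     0.001]]
spec -22.8 [[514.0, 238.0], [170.0, 237.0]]
spec 19.2 [[477.0, 181.0], [209.0, 181.0]]
(39, 26, 45) [[180.0, 147.0], [464.0, 149.0]]
(65, 55, 45) [[10.0, 14.0], [634.0, 17.0]]
(65, 55, 12) [[56.0, 9.0], [594.0, 12.0]]
```

View pics/w3.png

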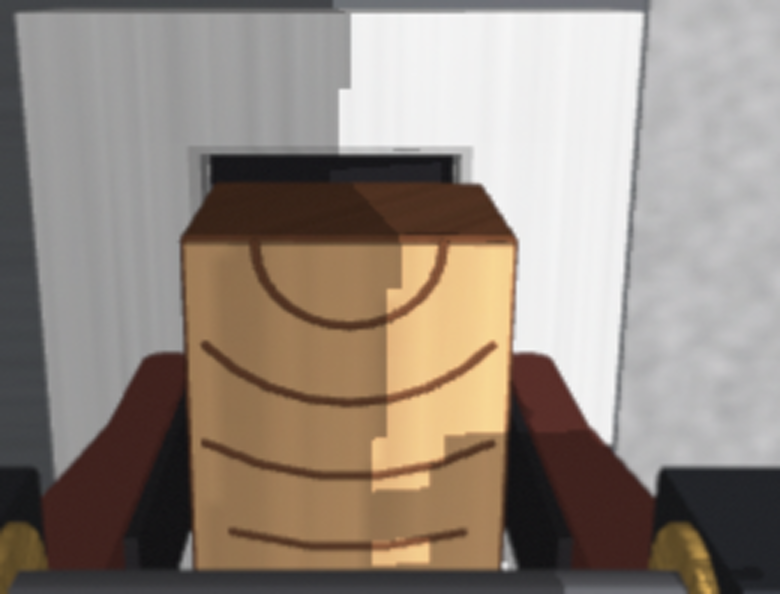

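The specimen's bottom edge runs (214,184)–(483,185) and the pocket chamfer (189,147)–(472,149). Relative to the pocket, the specimen needs −3.2 mm along tool y and +0.7 mm along tool z.

Call:
carry_out(commands=[[0.006,-0.0016,0.0004,0,0,0],[0.006,-0.0016,0.0004,0,0,0],[0.003,0,0,0,0,0],[0,0,0,0,0,0],[0,0,0,0,0,0]])

```text
t: 6.12
ee_pos: [517.8, 97.5, 70.8]
orientation: [0.005, 1.57, -0.005]
ft_force: [-1.0, 0.3, -2.2]
width: 44.0
```

```bash
python3 look.py w4
```

```text
[517.77766258  97.4860026   70.85531342] [[ 0.001  0.007  1.   ]
 [-0.     1.    -0.007]
 [-1.    -0.     0.001]]
spec -22.8 [[515.0, 238.0], [171.0, 237.0]]
spec 19.2 [[478.0, 181.0], [209.0, 181.0]]
(39, 26, 45) [[189.0, 156.0], [497.0, 157.0]]
(65, 55, 45) [[5.0, 12.0], [683.0, 15.0]]
(65, 55, 12) [[55.0, 7.0], [633.0, 10.0]]
```

View pics/w4.png

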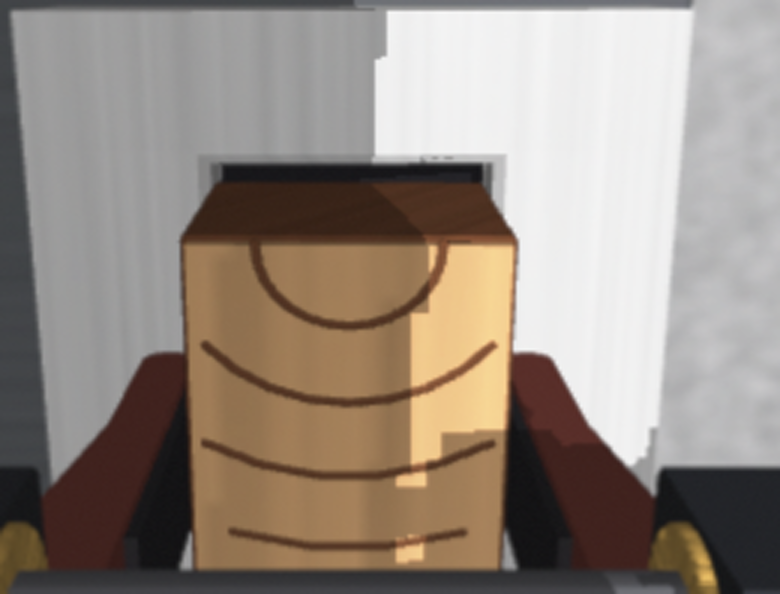

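The chamfer (198..506) and the specimen's bottom edge (about 218..484) are nearly concentric, about 0.5 mm short in +y. I'll go down now.

Call:
carry_out(commands=[[0.004,0.0005,-0.0002,0,0,0],[0.004,0,0,0,0,0],[0.004,0,0,0,0,0],[0,0,0,0,0,0]])

```text
t: 6.68
ee_pos: [517.7, 98.1, 58.1]
orientation: [0.005, 1.57, -0.005]
ft_force: [0.3, 0.1, -0.7]
width: 43.8
```

```bash
python3 - <<'E'
from workcell import ctrl
o=ctrl.get_obs();print(o["ee_pos"],o["ft_force"],o["moment"])
E
```

```text
[517.65008151  98.1212824   58.14308295] [ 0.27853742  0.1141422  -0.68399283] [ 0.06024378 -0.03851787  0.02223005]
```

Bottom is at about z=39, inside the pocket, with no contact force. I'll continue.

Call:
carry_out(commands=[[0.004,0,0,0,0,0],[0.003,0,0,0,0,0],[0.001,0,0,0,0,0],[0,0,0,0,0,0]])

```text
t: 7.18
ee_pos: [517.9, 98.1, 50.2]
orientation: [0.005, 1.57, -0.005]
ft_force: [-0.8, -1.3, -0.7]
width: 43.8
```

Call:
carry_out(commands=[[0.001,0,0,0,0,0],[0,0,0,0,0,0]])

```text
t: 7.42
ee_pos: [518.0, 98.1, 50.3]
orientation: [0.005, 1.569, -0.005]
ft_force: [0.5, -0.8, -1.1]
width: 43.8
```

Call:
carry_out(commands=[[0.0015,0,0,0,0,0],[0,0,0,0,0,0]])

```text
t: 7.68
ee_pos: [518.3, 98.1, 50.3]
orientation: [0.005, 1.569, -0.005]
ft_force: [0.0, 0.9, -1.5]
width: 43.9
```

Seated: z stays at 50.3, the home height, under a further push. Now I'll release and lift.

Call:
carry_out(commands=[[0,0,0,0,0,0],[0,0,0,0,0,0],[0,0,0,0,0,0],[0,0,0,0,0,0],[0,0,0,0,0,0]], grip=0)

```text
t: 8.3
ee_pos: [518.4, 98.2, 49.7]
orientation: [0.005, 1.569, -0.005]
ft_force: [-0.5, 0.2, 0.3]
width: 87.4
```

Call:
carry_out(commands=[[-0.03,0,0,0,0,0],[-0.05,0,0,0,0,0],[-0.05,0,0,0,0,0],[-0.05,0,0,0,0,0],[0,0,0,0,0,0],[0,0,0,0,0,0]])

```text
t: 9.05
ee_pos: [517.2, 98.0, 234.0]
orientation: [0.005, 1.571, -0.005]
ft_force: [-0.1, -0.4, 0.4]
width: 87.6
```

```bash
python3 - <<'E'
from h import *
from workcell import ctrl
im={}
for n in("wrist","scene"):
    d=ctrl.get_image(n); pickle.dump(d,open(n+"5.pkl","wb")); im[n]=d
a=cv2.resize(im["wrist"]["pixels"],(533,400)); b=cv2.resize(im["scene"]["pixels"][215:280,330:430],(600,390)) 
cv2.imwrite("pics/c5.png",np.vstack([cv2.resize(a,(400,300)),cv2.resize(b,(400,260))]))
d=im["wrist"];c,s=np.cos(-.01),np.sin(-.01)
o=ctrl.get_obs();print(o["ee_pos"])
for k in((35,22,73),(65,55,45)):
  print(k,[(proj(d,[515.9+c*x-s*y,98.8+s*x+c*y,k[2]])[0]*400/640).round(0).tolist() for x,y in((k[0],k[1]),(k[0],-k[1]),(-k[0],-k[1]),(-k[0],k[1]))])
# bar approach: bar at stand (0,-275), z75
bx,by=516+s*275*1,98.5-c*275;print("bar",bx,by)
plan([bx,by,150],tgtR(-.01+np.pi/2),6)
E
```

```text
[517.20827963  97.99563211 233.46004076]
(35, 22, 73) [[212.0, 159.0], [182.0, 159.0], [181.0, 110.0], [213.0, 110.0]]
(65, 55, 45) [[232.0, 172.0], [163.0, 171.0], [159.0, 87.0], [235.0, 88.0]]
bar 513.2500458331042 -176.48625011458296
[0.0139, -0.0457, -0.0003, 0.03, -0.01, 0.01]
[0.0139, -0.0457, -0.0003, 0.03, -0.01, 0.01]
[0.0139, -0.0457, -0.0003, 0.03, -0.01, 0.01]
[0.0139, -0.0457, -0.0003, 0.03, -0.01, 0.01]
[0.0139, -0.0457, -0.0002, 0.03, -0.01, 0.01]
[0.0139, -0.0457, -0.0002, 0.03, -0.01, 0.01]
```

View pics/c5.png

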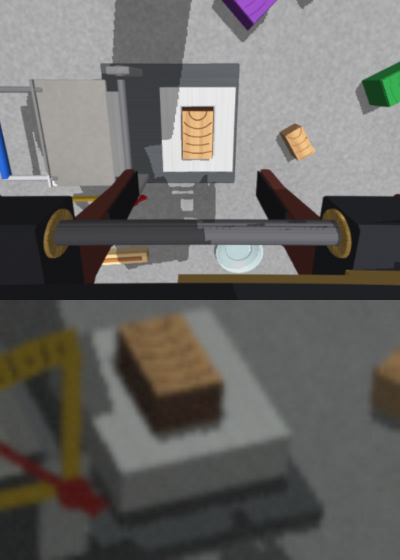

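The specimen is seated: its top face is at (181..213, 108..160) in the wrist picture, matching the fully-home prediction, and it is flat in the scene crop. Next is the bar.

Call:
carry_out(commands=[[0.0135,-0.0457,0,0,0,0],[0.0135,-0.0457,0,0,0,0],[0.0135,-0.0457,0,0,0,0],[0.0135,-0.0457,0,0,0,0],[0.0135,-0.0457,0,0,0,0],[0.0135,-0.0457,0,0,0,0],[0,0,0,0,0,0],[0,0,0,0,0,0]], grip=0.45)

```text
t: 10.15
ee_pos: [509.4, -181.7, 138.5]
orientation: [0.007, 1.59, 0.0]
ft_force: [0.6, 0.7, 0.4]
width: 48.2
```

```bash
python3 - <<'E'
from h import *
from workcell import ctrl
d=ctrl.get_image("wrist");im=d["pixels"]
hsv=cv2.cvtColor(im,cv2.COLOR_BGR2HSV);m=cv2.inRange(hsv,(100,150,40),(128,255,255))
n,l,st,c=cv2.connectedComponentsWithStats(m);i=1+np.argmax(st[1:,4])
r=cv2.minAreaRect(np.argwhere(l==i)[:,::-1].astype(np.float32));print(st[i],back(d,cv2.boxPoints(r),75).round(1).tolist())
plan([513.3,-176.5,58],tgtR(-.01+np.pi/2),4)
E
```

```text
[ 314  162   19  189 3334] [[452.5, -181.5, 75.0], [452.5, -170.8, 75.0], [577.4, -169.9, 75.0], [577.3, -182.0, 75.0]]
[0.0201, 0.0012, 0.0014, 0.09, -0.28, -0.06]
[0.0201, 0.0012, 0.0013, 0.09, -0.28, -0.06]
[0.0201, 0.0012, 0.0011, 0.09, -0.28, -0.06]
[0.0202, 0.0012, 0.001, 0.09, -0.28, -0.06]
```

Call:
carry_out(commands=[[0.02,0.0014,0.0012,0.1,-0.3,0],[0.02,0.0013,0.0012,0.1,-0.3,0],[0.02,0.0013,0.0012,0.1,-0.3,0],[0.018,0.0012,0.001,0.1,-0.2,0],[0,0,0,0,0,0]])

```text
t: 10.82
ee_pos: [514.8, -169.2, 60.1]
orientation: [0.005, 1.569, 0.002]
ft_force: [0.7, -0.4, 0.4]
width: 48.3
```

Call:
carry_out(commands=[[0,0,0,0,0,0],[0,0,0,0,0,0],[0,0,0,0,0,0],[0,0,0,0,0,0],[0,0,0,0,0,0],[0,0,0,0,0,0]], grip=1)

```text
t: 11.58
ee_pos: [516.0, -176.9, 64.3]
orientation: [-0.008, 1.564, -0.005]
ft_force: [1.4, 5.6, -0.5]
width: 11.1
```

```bash
python3 - <<'E'
from h import *
from workcell import ctrl
o=ctrl.get_obs();p=o["ee_pos"];print(p,R.from_rotvec(o["orientation"]).as_matrix().round(3),o["ft_force"])
g=p+[0,0,19]; a0=np.arctan2(g[2]-75,-(g[1]+1.3)); print("grasp",g,"a0",a0)
A=np.linspace(0,.81,15)
P=np.c_[-175*np.cos(A),175*np.sin(A)];D=np.diff(P,axis=0);print(np.c_[-D[:,1],D[:,0]].round(2).tolist())
E
```

```text
[ 516.00213116 -176.94053505   64.3362873 ] [[ 0.007 -0.002  1.   ]
 [-0.008  1.     0.002]
 [-1.    -0.008  0.007]] [ 1.43647907  5.56838628 -0.4892547 ]
grasp [ 516.00213116 -176.94053505   83.3362873 ] a0 0.047426615560463944
[[-10.12, 0.29], [-10.09, 0.88], [-10.02, 1.46], [-9.92, 2.04], [-9.78, 2.61], [-9.62, 3.17], [-9.42, 3.72], [-9.19, 4.26], [-8.92, 4.78], [-8.63, 5.29], [-8.31, 5.78], [-7.96, 6.25], [-7.59, 6.7], [-7.19, 7.13]]
```

Call:
carry_out(commands=[[-0.0101,0.0003,0,0,0,0],[-0.0101,0.0009,0,0,0,0],[-0.01,0.0015,0,0,0,0],[-0.0099,0.002,0,0,0,0],[-0.0098,0.0026,0,0,0,0],[0,0,0,0,0,0]])

```text
t: 12.32
ee_pos: [516.0, -167.9, 118.7]
orientation: [-0.01, 1.563, -0.004]
ft_force: [-0.6, 1.5, -1.6]
width: 11.5
```

```bash
cat > arc.py <<'E'
import sys
from h import *
from workcell import ctrl
o=ctrl.get_obs();p=o["ee_pos"];M=R.from_rotvec(o["orientation"]).as_matrix();print(p,M[:,0].round(3),M[:,1].round(3),o["ft_force"].round(1))
p0=np.array([516,-176.94,64.34])+M@[-10.7,0,0]  # bar centre at rest
b=p+M@[-10.7,0,0]; hy=-176.5+175  # hinge y
print("angle",np.arctan2(b[2]-75,hy-b[1]),"r",np.hypot(b[2]-75,hy-b[1]))
a1=float(sys.argv[1]);n=int(sys.argv[2]);a0=np.arctan2(b[2]-75,hy-b[1])
P=[np.array([515.5,hy-175*np.cos(a),75+175*np.sin(a)]) for a in np.linspace(a0,a1,n+1)];q=b
for k in range(n): print((M.T@(P[k+1]-q)/1000).round(4).tolist());q=P[k+1]
w=(R.from_matrix(M).inv()*R.from_matrix(tgtR(-.01+np.pi/2))).as_rotvec();print(np.degrees(w).round(2))
E
python3 arc.py .8 9
```

```text
[ 516.03311929 -167.93966135  118.72181349] [ 0.008 -0.009 -1.   ] [-0.004  1.    -0.009] [-0.6  1.5 -1.6]
angle 0.3161814845890045 r 175.02124576399845
[-0.0089, 0.0031, -0.0004]
[-0.0087, 0.0036, 0.0001]
[-0.0085, 0.004, 0.0001]
[-0.0083, 0.0045, 0.0001]
[-0.008, 0.0049, 0.0001]
[-0.0077, 0.0053, 0.0001]
[-0.0074, 0.0057, 0.0001]
[-0.0071, 0.0061, 0.0001]
[-0.0068, 0.0065, 0.0001]
[0.78 0.47 0.5 ]
```

Radius 175.0 confirms the reflector is following. I'll continue.

Call:
carry_out(commands=[[-0.0089,0.0031,0,0,0,0],[-0.0087,0.0036,0,0,0,0],[-0.0085,0.004,0,0,0,0],[-0.0083,0.0045,0,0,0,0],[-0.008,0.0049,0,0,0,0],[0,0,0,0,0,0]])

```text
t: 13.08
ee_pos: [516.1, -146.2, 164.0]
orientation: [-0.01, 1.561, -0.004]
ft_force: [1.0, 0.4, -2.5]
width: 11.1
```

```bash
python3 arc.py .8 4
```

```text
[ 516.12642422 -146.17500396  164.04870777] [ 0.01  -0.009 -1.   ] [-0.004  1.    -0.009] [ 1.   0.4 -2.5]
angle 0.6039419096605281 r 175.64579372698876
[-0.0066, 0.0055, -0.0004]
[-0.0067, 0.0053, 0.0001]
[-0.0065, 0.0056, 0.0001]
[-0.0062, 0.0059, 0.0001]
[0.79 0.55 0.54]
```

Call:
carry_out(commands=[[-0.0068,0.0051,0,0,0,0],[-0.0066,0.0053,0,0,0,0],[-0.0065,0.0056,0,0,0,0],[-0.0055,0.0054,0,0,0,0],[0,0,0,0,0,0],[0,0,0,0,0,0]])

```text
t: 13.82
ee_pos: [516.3, -123.9, 191.6]
orientation: [-0.012, 1.56, -0.006]
ft_force: [-1.0, -1.3, -0.7]
width: 11.1
```

```bash
python3 arc.py .81 2; python3 - <<'E'
from h import *
from workcell import ctrl
d=ctrl.get_image("scene");pickle.dump(d,open("scene6.pkl","wb"))
cv2.imwrite("pics/s6.png",cv2.resize(d["pixels"][155:285,245:410],None,fx=4.5,fy=4.5,interpolation=cv2.INTER_CUBIC))
c,s=np.cos(-.01),np.sin(-.01)
W=lambda x,y,z:[516+c*x-s*y,98.4+s*x+c*y,z]
q=lambda P:((proj(d,P)[0]-[245,155])*4.5).round(0).tolist()
for a in(.7,.75,.8,.85,.9): print(a,"panel edge",[q(W(x,-100-115*np.cos(a),75+115*np.sin(a))) for x in(75,-75)],"bar",[q(W(x,-100-175*np.cos(a),75+175*np.sin(a))) for x in(62,-62)],"tip",q(W(102,-100-126*np.cos(a),75+126*np.sin(a))),"rod",q(W(62,-100-126*np.cos(a),75+126*np.sin(a))))
print("hub",q(W(102,-100,75)))
E
```

```text
[ 516.27070527 -123.94474064  191.59542662] [ 0.011 -0.011 -1.   ] [-0.004  1.    -0.011] [-1.  -1.3 -0.7]
angle 0.8053037154595933 r 176.54209255886573
[0.0008, 0.0014, -0.0007]
[-0.0003, 0.0003, 0.0]
[0.81 0.63 0.64]
0.7 panel edge [[284.0, 375.0], [202.0, 199.0]] bar [[183.0, 317.0], [120.0, 171.0]] tip [283.0, 402.0] rod [260.0, 351.0]
0.75 panel edge [[291.0, 367.0], [209.0, 192.0]] bar [[194.0, 304.0], [130.0, 158.0]] tip [292.0, 393.0] rod [268.0, 342.0]
0.8 panel edge [[299.0, 359.0], [216.0, 184.0]] bar [[206.0, 291.0], [141.0, 146.0]] tip [300.0, 384.0] rod [276.0, 333.0]
0.85 panel edge [[307.0, 351.0], [223.0, 176.0]] bar [[218.0, 279.0], [152.0, 134.0]] tip [309.0, 375.0] rod [285.0, 324.0]
0.9 panel edge [[316.0, 343.0], [231.0, 169.0]] bar [[231.0, 267.0], [164.0, 123.0]] tip [319.0, 367.0] rod [294.0, 316.0]
hub [468.0, 483.0]
```

View pics/s6.png

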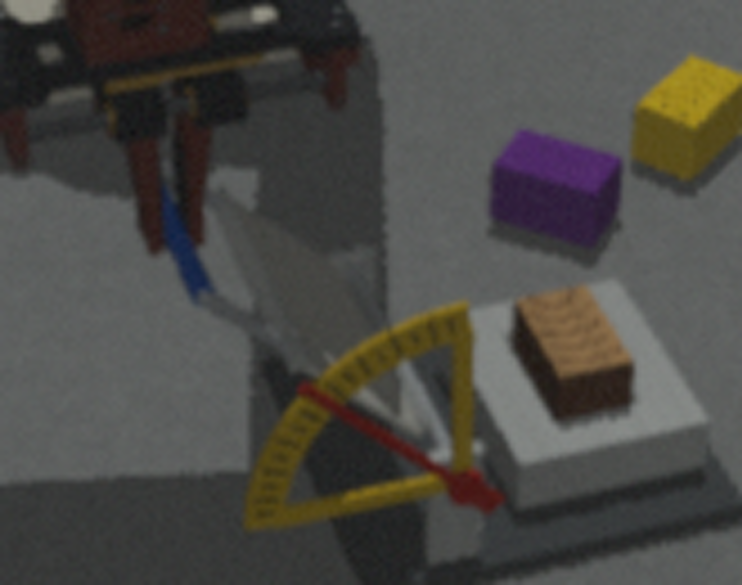

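The pointer runs from (303,387) to its hub at (472,487), which reads as about 0.80 rad. The bar end is at (203,298), which reads as 0.78, against 0.805 from the TCP. I'll check the pointer angle with a proper line fit and then confirm everything is still.

```bash
python3 - <<'E'
from h import *
from scipy.optimize import least_squares
from workcell import ctrl
c,s=np.cos(-.01),np.sin(-.01)
for f in("scene0","scene6","top0"):
    d=ld(f);hsv=cv2.cvtColor(d["pixels"],cv2.COLOR_BGR2HSV)
    m=cv2.inRange(hsv,(0,150,70),(6,255,255))|cv2.inRange(hsv,(172,150,70),(180,255,255))
    W=lambda r,a:[516+c*102-s*(-100-r*np.cos(a)),98.4+s*102+c*(-100-r*np.cos(a)),75+r*np.sin(a)]
    h=proj(d,W(0,0))[0];yy,xx=np.nonzero(m);k=np.hypot(xx-h[0],yy-h[1])<60;pts=np.c_[xx,yy][k].astype(np.float32)
    far=pts[np.hypot(*(pts-h).T)>12]
    vx,vy,_,_=cv2.fitLine(far,cv2.DIST_HUBER,0,.01,.01).ravel()
    A=np.linspace(.5,1.1,601);pr=[proj(d,[W(40,a),W(126,a)]) for a in A];sl=[abs(np.cross(p[1]-p[0],[vx,vy]))/np.linalg.norm(p[1]-p[0]) for p in pr]
    tipd=far[np.argmax(np.hypot(*(far-h).T))]
    print(f,len(far),"dir angle",A[np.argmin(sl)],"tip angle",A[np.argmin([np.linalg.norm(p[1]-tipd) for p in pr])],tipd)
d=ld("scene6");hsv=cv2.cvtColor(d["pixels"],cv2.COLOR_BGR2HSV)
m=cv2.inRange(hsv,(100,120,40),(130,255,255));m[:,:270]=0;m[:,310:]=0;m[:180]=0;m[235:]=0
yy,xx=np.nonzero(m);print("bar low end",xx[np.argmax(yy)],yy.max(),[ (a,proj(d,[516+c*62-s*(-100-175*np.cos(a)),98.4+s*62+c*(-100-175*np.cos(a)),75+175*np.sin(a)])[0].round(1).tolist()) for a in(.75,.8,.85)])
o=ctrl.get_obs();print(o["t"],o["ee_pos"],o["qvel"].round(4),o["width"])
E
```

```text
scene0 14 dir angle 0.7970000000000002 tip angle 0.796 [313. 242.]
scene6 35 dir angle 0.811 tip angle 0.796 [312. 241.]
top0 22 dir angle 0.8460000000000001 tip angle 0.812 [331. 204.]
bar low end 287 219 [(0.75, [288.1, 222.5]), (0.8, [290.7, 219.7]), (0.85, [293.5, 216.9])]
13.875 [ 516.23306421 -123.98537285  191.54016213] [-0.0004  0.0031  0.0004  0.0004 -0.0005  0.0007] 11.275795401789921<stdin>:12: DeprecationWarning: Arrays of 2-dimensional vectors are deprecated. Use arrays of 3-dimensional vectors instead. (deprecated in NumPy 2.0)
```

Pointer ≈0.80–0.81 and reflector ≈0.79–0.805 agree. I'll let it settle and check for drift.

Call:
carry_out(commands=[[0,0,0,0,0,0],[0,0,0,0,0,0],[0,0,0,0,0,0],[0,0,0,0,0,0]])

```text
t: 14.38
ee_pos: [516.2, -124.4, 191.2]
orientation: [-0.012, 1.56, -0.006]
ft_force: [0.5, -1.4, -0.3]
width: 11.1
```

```bash
python3 arc.py .805 1; python3 -c "
from workcell import ctrl
o=ctrl.get_obs();print(o['t'],o['qvel'].round(4),o['width']);print(ctrl.close_job())"
```

```text
[ 516.245141   -124.35876093  191.19517256] [ 0.01  -0.011 -1.   ] [-0.004  1.    -0.011] [ 0.5 -1.4 -0.3]
angle 0.8020370122513023 r 176.54222211303176
[0.0007, 0.0015, -0.0006]
[0.78 0.6  0.63]
14.375 [-0.0012  0.0013  0.001   0.0021 -0.0003  0.001 ] 11.070940286700347
the job is handed in; nothing more can be done
None
```

I put the specimen ring face up in the pocket, let go of it with the reflector still down, then swung the reflector up to the red pointer. I handed the job in at about 14.4 s with the gripper still holding the bar; no verdict was reported.

**Specimen:** it stopped at its home height when pushed further, and the wrist picture taken after letting go matched the fully-home position.

**Reflector and pointer:** the reflector read 0.80 rad from the arm position and about 0.78–0.80 from the images. The pointer read 0.80–0.81 from the scene images. The gripper held the bar at 11.1 mm opening. Joint speeds were near zero, and the hold crept by about 0.003 rad over the last half second.

**Disagreements:**
- A line fit in the overhead view put the pointer at 0.846 rad; that view looks nearly edge-on at it. Even then the gap would be about 0.045 rad, inside the 0.07 limit.
- The bar was gripped about 8 mm nearer the fingertips than planned.
- The swing radius drifted from 175.0 to 176.5 mm on the way up.

I did not compare the bystanders and pointer numerically against their starting positions, apart from the pointer tip in the scene image, which moved only about a pixel.

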